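Right the toppled bottle and open the stall's tester

TASK

Get the tester row ready for a customer: stand the toppled dropper bottle upright in its own empty place in the row, in line with the others and let go of it. Then unscrew the cap of the tester jar - nobody remembers whether its thread is right- or left-handed, so try both ways - and lift it off. Finish while holding the cap level about five centimetres straight above its place on the open jar, and leave the other bottles, tins and jars where they stand.

Things in the scene. Friction and masses are not known exactly. Their poses are not given: they have to be found in the camera images.
- tipped: The toppled dropper bottle, lying on the tray floor with its head away from the robot. Amber glass, 135 mm tall, about 0.32 kg: body 44 mm across up to 83 mm, slim black collar 21 mm across from 100 to 113 mm, black ball head above. Origin: centre of its underside; z runs along it to the ball head (lying: level, 22 mm above the tray floor).
- tipped_ball (a point): Centre of the toppled bottle's ball head, 122 mm from its underside; the ball is smooth, 26 mm across. Gripped lightly (20 to 25 N) by the ball alone and raised, the bottle swings down about the line between the fingers until it hangs some 10 to 35 degrees from upright, foot towards the robot; set on the floor, it pivots the rest of the way.
- stander_1: Bystander in the row: a standing bottle of the very same kind as the toppled one (44 mm across, 135 mm tall, ball head). Origin: centre of its underside.
- stander_2: Bystander in the row: a standing bottle of the very same kind as the toppled one (44 mm across, 135 mm tall, ball head). Origin: centre of its underside.
- stander_3: Bystander in the row: a standing bottle of the very same kind as the toppled one (44 mm across, 135 mm tall, ball head). Origin: centre of its underside.
- tray: Fixed shallow wooden display tray, 260 mm (its x, away from the robot) by 440 mm (its y); floor 6 mm thick, a rim 8 mm thick and 22 mm high along both long sides, ends open. Origin: centre of its underside, on the table.
- tray_row (a point): Middle of the row of four bottle places, on the tray floor, 40 mm from the tray's centre towards the robot. The row runs along the tray's y, with places at about -135, -45, 45 and 135 mm from here (each within 6 mm). Three are taken; the empty one is the toppled bottle's, whose foot still lies there within 12 mm.
- tester: Fixed tester jar, amber, 72 mm across, on a square wooden foot 110 x 110 x 30 mm that is screwed to the table beyond one end of the tray (left or right). Origin: centre of the foot's underside; its mouth is at 115 mm.
- tester_mouth (a point): Centre of the tester's mouth, 115 mm above the table.
- cap: The tester's black ribbed cap: round, straight-sided, 48 mm across, 34 mm high, hollow for its lower 18 mm, 0.05 kg, with a ridge 30 x 5 x 4 mm along its x on top. Loose but for its thread. Origin: centre of its lower rim, 97 mm above the table when seated; z up.
- cap_top (a point): Centre of the cap's top, 34 mm above its rim. The coarse quarter-turn thread inside is right- or left-handed, which cannot be seen. Turned the wrong way the cap stops hard within about 0.2 rad; the right way it turns easily without rising, lifts straight off after 0.8 rad and stays free up to 2 rad. Before that it cannot be pulled off.
- tin_1: Bystander: square metal tin, 78 x 58 x 84 mm, far side of the table. Origin: centre of its underside.
- tin_2: Bystander: the same kind of tin, far side of the table. Origin: centre of its underside.
- jar_1: Bystander: round amber jar, 68 mm across, 70 mm high, far side of the table. Origin: centre of its underside.
- jar_2: Bystander: the same kind of jar, beyond the left end of the tray. Origin: centre of its underside.
Things that resemble listed ones, but are neither listed nor needed, are in the scene too. Leave any purple or turquoise look-alike of the tipped alone.

How it is judged (in metres and radians):
On the way, in this order (a step that is already met when the one before it is completed fails the run):
1. the toppled bottle stands upright in its place in the row, let go (angle between tipped's own z axis and vertical below 0.1 rad and x of tipped in the frame of tray between -0.068 and -0.012 m and y of tipped in the frame of tray between -0.17 and 0.17 m and z of tipped in the frame of tray below 0.012 m and horizontal distance between tipped and stander_1 above 0.065 m and horizontal distance between tipped and stander_2 above 0.065 m and horizontal distance between tipped and stander_3 above 0.065 m and contact force between tipped and the arm below 0.05 N and contact force between tipped and the fingers below 0.05 N and linear speed of tipped below 0.02 m/s), for 0.3 s.
2. the cap is off the tester, held above it (z of cap in the frame of tester between 0.127 and 0.197 m and horizontal distance between cap and tester below 0.04 m and angle between cap's own z axis and vertical below 0.35 rad and contact force between cap and the fingers above 1 N and contact force between cap and tester below 0.05 N), for 0.3 s.
At the end, for the whole second after the job is handed in: Bottle upright (under 0.1 rad) at rest, untouched, within 28 mm of the row line, 65 mm or more from each neighbour, under 170 mm from mid-tray. Cap gripped (over 1 N), 30 to 100 mm above its seat, within 40 mm of the jar's axis, tilt under 0.35 rad, clear of the jar (all of step 1 and all of step 2); the arm keeps its last pose, push and grip.
It fails at once if a standing bottle of the row is moved by more than 25 mm or knocked over (distance of any of stander_1, stander_2, stander_3 from where it was at the start of the episode above 0.025 m or angle between any of stander_1, stander_2, stander_3's own z axis and vertical above 0.4 rad).
It fails at once if a tin or jar is moved by more than 30 mm or knocked over (distance of any of tin_1, tin_2, jar_1, jar_2 from where it was at the start of the episode above 0.03 m or angle between any of tin_1, tin_2, jar_1, jar_2's own z axis and vertical above 0.4 rad).
It also fails if it takes over 58 s, if anything falls off the work surface, if the arm or the gripper's body presses on something with over 40 N, if the wrist force passes 120 N, or if a joint passes its speed limit or range.

ROBOT

A 6-joint arm with a two-finger parallel gripper is mounted at the origin on the work surface. World frame = base frame: x ahead of the robot, y to its left, z up, the work surface at z = 0. Lengths are in mm, angles in rad, forces in N, time in s.
With the tool pointing down it reaches from about 425 to 1125 mm from the base axis. Payload 14.9 kg.
Tool frame: the origin (TCP) lies midway between the tips of the shut fingers; the grasp point (between the pads) lies 19 mm behind it; z points along the fingers, y is the line along which they close (so a half turn about z gives the same grasp; the last joint's range is limited). The gripper opens to 91 mm and grips with 3 to 60 N. Pads are 32 mm wide; open, the fingers measure 118 mm over their backs; the gripper's body (76 mm by 178 mm) begins 60 mm behind the grasp point.
Start: joints at [-0.033, 0.379, 1.734, -0, 1.028, -0.033], TCP at [700.013, -0.006, 213.932] pointing down, gripper open.
Joint ranges: [-2.77, 2.77], [-0.74, 2.19], [0, 2.66], [-1.06, 4.2], [0.31, 2.87], [-3.08, 3.08]. Speed limits (rad/s): [1.89, 1.89, 2.39, 3.14, 3.14, 3.14].

INTERFACE

Orientations are given as a unit quaternion [x, y, z, w].
In Python, from station import get_state, camera, camera_model, hand_in, outline_of gives the robot as it stands. The module is installed in compiled form; this text tells all that it offers.
- The arm moves only by the tool carry_out, never from a script. Its argument "commands" is a list of rows, each an object with "translation": the shift along the tool's x, y, z in m, a list of three; "roll": the turn about the tool's z in degrees; "jaw": the opening, from 0 (shut) to 1 (fully open). A call has exactly 5 rows; each row is the pose to reach, as a shift and turn from the pose commanded when the call began, along the tool's axes at that moment; what a row does not reach only later rows make up. A row lasts 1/10 s, in which the tool goes at most 50 mm and 8.59 degrees, less where a joint would pass 70% of its speed; a pose out of reach is approached as far as the arm can. A call with a gripper value outside its range is refused whole. The fingers move at their own pace and stop on an object; the grip force is fixed at half the most. Time passes only in rows, so rows that repeat a pose let the fingers close, or fill a call up. It gives the time, the measured TCP pose, the force, the opening and the grip force at its end, in the units of the state.
- get_state(): the state, without advancing time (a new reading comes with each control period).
- camera(name): name is "scene" or "side" or "wrist"; returns (picture, depth): 384x512x3 uint8, blue, green, red; 384x512 float32, mm along the optical axis (not along the pixel's ray), 0 where there is no reading.
- camera_model(name): a dict with "camera_matrix" (3x3 intrinsics, pixels), "R" (3x3) and "t" (3): a world point X has camera coordinates R X + t; the wrist camera has in their place "tool_from_camera" (4x4, takes a point from camera to tool coordinates, whose origin is the TCP and whose axes are the flange's). Camera axes: x right, y down, z forward; pixel columns grow to the right and rows downward; lengths in mm; the calibration is good to about 2 mm. A picture is of the moment at which its call begins: read the wrist's pose just before it. camera_model takes no time and is no camera call.
- hand_in(): hands the job in; it is judged then, once.
Trained networks look in the newest picture that a camera, given by its name, has taken for a name from the list of things; names that differ only in an ending like _2 or _b are one class to them, and where a whole thing is asked for, a point or a joint stands for the part that bears it (a point fixed in the world has none). Each returns a list of dicts, best first, with "p" (0 to 1); they miss things now and then, are a little off and sometimes report something else, mostly with a low value. They report only what shows in the picture. A call takes as long as a camera call. They do not tell look-alikes from the thing itself.
- outline_of(camera, label): "mask" (384x512 bool, what is visible of it) and "uv" ([column, row] in pixels, amid what is visible of it).
The state is a dict: "time": time; "q": joint angles; "joint_velocities": joint speeds; "effort": joint torques, N m; "tcp_pos": TCP position; "tcp_rot": TCP orientation; "force": force on the tool from outside, world axes, zero at the start; "torque": the same for the moment, N m; "finger_gap": finger opening in mm; "grasp_force": force on a finger pad.
Only numpy, scipy, OpenCV 4.12 (cv2) and the standard library are available. Lean on these libraries where they do the work, as an engineer would, in place of code of your own. Each camera call takes 0.05 s, during which the arm holds its last target. There are 200 camera calls.

## Working session

There is one attempt and no reset: what is moved stays moved. The work goes in short steps, Python scripts to look and compute and a tool call to move; the robot and the scene stay as the last step left them, time stands still between calls to the robot, and variables do not carry over. Pictures are saved under pics/ and viewed, at most 10 in all, crops included, and the job is handed in when it is done.

Besides the shell and the picture viewer there is one more tool, called after "Emit:" by a JSON object that holds its "name" and its "arguments". carry_out: Moves the arm, as the interface text tells. Its arguments: {"type":"object","properties":{"commands":{"type":"array"}},"required":["commands"]}

```bash
mkdir -p pics; cat > h.py <<'E'
import numpy as np, cv2
from station import *
from scipy.spatial.transform import Rotation as Ro
def world(name, depth, uv, st=None):
    m=camera_model(name); K=np.array(m["camera_matrix"])
    uv=np.atleast_2d(uv).astype(int); z=depth[uv[:,1],uv[:,0]]
    P=np.c_[(uv[:,0]-K[0,2])/K[0,0]*z,(uv[:,1]-K[1,2])/K[1,1]*z,z]
    if name=="wrist":
        T=np.array(m["tool_from_camera"]); P=P@T[:3,:3].T+T[:3,3]
        W=Ro.from_quat(st["tcp_rot"]).apply(P)+np.array(st["tcp_pos"])
    else: W=(P-np.array(m["t"]))@np.array(m["R"])
    W[z==0]=np.nan
    return W
def mpts(name,depth,mask,st=None):
    v,u=np.nonzero(mask); W=world(name,depth,np.c_[u,v],st); return W[~np.isnan(W[:,0])]
E
python3 - <<'E'
from h import *
s=get_state(); print(s["time"],s["tcp_pos"],s["tcp_rot"],s["finger_gap"])
ims=[]
for c in ("scene","side"):
    im,d=camera(c); ims.append(im)
    for l in ("tipped","stander_1","cap","tester","tray","tin_1","jar_1"):
        for o in outline_of(c,l):
            if o["p"]<.3: continue
            W=mpts(c,d,o["mask"]); 
            if len(W)<5: continue
            print(c,l,round(o["p"],2),np.round(o["uv"]),"med",np.round(np.median(W,0)),"lo",np.round(np.percentile(W,3,0)),"hi",np.round(np.percentile(W,97,0)))
cv2.imwrite("pics/a.png",ims[0]); cv2.imwrite("pics/b.png",ims[1])
print(get_state()["time"])
E
```

```text
0.0 [6.99602208e+02 3.38094440e-02 2.13274519e+02] [ 7.07111539e-01  7.07101801e-01 -3.68470717e-04 -4.22591620e-04] 91.2065596946833
scene tipped 0.76 [ 99. 208.] med [ 300. -330.   35.] lo [ 276. -398.   13.] hi [ 318. -279.   46.]
scene tipped 0.69 [193. 218.] med [ 511. -170.   43.] lo [ 448. -186.    8.] hi [ 576. -143.   52.]
scene tipped 0.59 [203. 316.] med [ 744. -302.   37.] lo [ 712. -367.   19.] hi [ 766. -246.   46.]
scene stander_1 0.76 [233. 166.] med [441.  17.  75.] lo [419.   2.   7.] hi [452.  58. 138.]
scene stander_1 0.72 [251. 155.] med [437. 102.  66.] lo [416.  91.  11.] hi [452. 122. 141.]
scene stander_1 0.7 [209. 181.] med [456. -64.  78.] lo [434. -79.  11.] hi [467. -40. 139.]
scene cap 0.57 [137. 246.] med [ 551. -338.  129.] lo [ 523. -359.  102.] hi [ 566. -316.  135.]
scene tester 0.7 [149. 271.] med [ 572. -350.   31.] lo [ 500. -390.    7.] hi [ 598. -286.   87.]
scene tray 0.91 [225. 202.] med [507. -69.   7.] lo [ 356. -226.    2.] hi [615. 150.  23.]
scene tin_1 0.79 [257. 282.] med [ 774. -171.   81.] lo [ 723. -195.    0.] hi [ 802. -131.   87.
[... 1080 characters left out ...]
  30.] lo [ 488. -392.    4.] hi [ 593. -298.   87.]
side tester 0.31 [296. 276.] med [ 540. -349.  129.] lo [ 519. -361.  100.] hi [ 562. -319.  134.]
side tray 0.87 [250. 232.] med [485. -65.   5.] lo [ 353. -233.    2.] hi [609. 185.  21.]
side tin_1 0.92 [373. 232.] med [ 755. -188.   64.] lo [ 722. -198.    9.] hi [ 792. -145.   85.]
side tin_1 0.91 [350. 194.] med [744. -27.  62.] lo [709. -44.   7.] hi [779.  16.  85.]
side tin_1 0.45 [304. 144.] med [697. 287.  41.] lo [672. 276.   3.] hi [729. 328.  70.]
side jar_1 0.86 [304. 142.] med [697. 287.  40.] lo [671. 275.   3.] hi [731. 332.  70.]
side jar_1 0.78 [331. 161.] med [754. 169.  43.] lo [728. 155.   1.] hi [789. 215.  70.]
0.8
```

View pics/a.png

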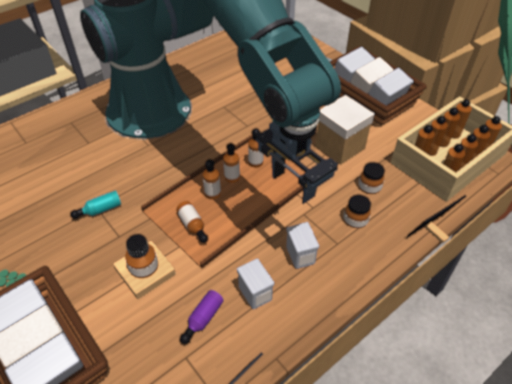

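View pics/b.png

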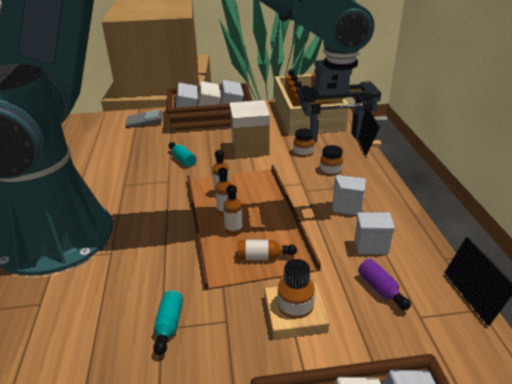

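The scene picture shows four lying bottles that could be taken for the target. They are the turquoise ones at scene (99,208) and side (184,155), the purple one at scene (203,316), and the amber one with a white label on the tray at scene (193,218) / side (262,251). By the description I choose the amber one. The tester is at scene (140,255).

```bash
python3 - <<'E'
from h import *
print(np.round(camera_model("wrist")["tool_from_camera"],2),np.round(camera_model("wrist")["camera_matrix"]))
im,d=camera("scene")
for l in ("tipped","stander_1","tipped_ball"):
    for o in outline_of("scene",l):
        W=mpts("scene",d,o["mask"])
        if len(W)<5 or o["p"]<.3: continue
        c=W.mean(0); print(l,np.round(o["uv"]),len(W))
        if l=="stander_1": 
            t=W[W[:,2]>115]; print(" head",np.round(t.mean(0)),np.round((t.min(0)+t.max(0))/2))
        else:
            t=W[W[:,2]>12]; a=np.linalg.svd(t-t.mean(0))[2][0]; print(np.round(a,2),np.round(t.mean(0)),np.round((t-t.mean(0))@a).min(),((t-t.mean(0))@a).max())
cv2.imwrite("pics/c.png",cv2.resize(im[150:270,130:290],None,fx=4,fy=4))
E
```

```text
[[-0.0000e+00 -9.7000e-01 -2.6000e-01  7.2820e+01]
 [ 1.0000e+00 -0.0000e+00  0.0000e+00  9.0000e-02]
 [-0.0000e+00 -2.6000e-01  9.7000e-01 -1.7147e+02]
 [ 0.0000e+00  0.0000e+00  0.0000e+00  1.0000e+00]] [[346.   0. 255.]
 [  0. 346. 188.]
 [  0.   0.   1.]]
tipped [202. 312.] 953
[ 0.31 -0.95 -0.09] [ 743. -304.   37.] -62.0 71.90130296195709
tipped [103. 211.] 694
[0.23 0.97 0.06] [ 299. -332.   34.] -77.0 58.247992788759184
stander_1 [253. 151.] 453
 head [486.  68. 186.] [528.  43. 227.]
stander_1 [230. 165.] 498
 head [434.  21. 132.] [433.  23. 129.]
stander_1 [212. 181.] 489
 head [451. -61. 132.] [450. -59. 130.]
tipped_ball [ 99. 209.] 761
[0.23 0.97 0.06] [ 299. -332.   34.] -76.0 58.55419035178978
tipped_ball [192. 218.] 637
[ 0.99 -0.13 -0.1 ] [ 510. -168.   43.] -65.0 70.75435610234426
tipped_ball [204. 311.] 999
[ 0.31 -0.95 -0.08] [ 743. -302.   37.] -62.0 73.41551653387171
tipped_ball [225. 202.] 8315
[0.96 0.28 0.01] [503. -68.  20.] -181.0 167.87463949306726
```

View pics/c.png

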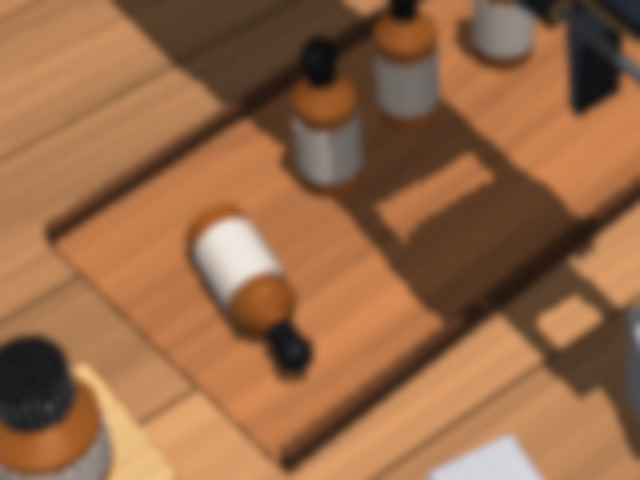

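The crop confirms it: the lying bottle is amber with a white label and black ball head, at scene (192,218), with its ball at about (202,238). It lies on the tray with its foot towards the robot. I'm moving above the ball and turning the gripper across the bottle.

Emit:
{"name": "carry_out", "arguments": {"commands": [{"translation": [-0.037, -0.026, 0], "roll": 8.5, "jaw": 1}, {"translation": [-0.073, -0.052, 0], "roll": 17, "jaw": 1}, {"translation": [-0.11, -0.078, 0], "roll": 25.5, "jaw": 1}, {"translation": [-0.146, -0.105, 0], "roll": 34, "jaw": 1}, {"translation": [-0.175, -0.13, 0], "roll": 42.5, "jaw": 1}]}}

```text
time: 1.5
tcp_pos: [568.8, -176.5, 214.1]
tcp_rot: [0.917, 0.4, 0.0, 0.0]
force: [0.6, -0.1, 0.3]
finger_gap: 91.4
grasp_force: 0.0
```

Emit:
{"name": "carry_out", "arguments": {"commands": [{"translation": [0, 0, 0], "roll": 8.5, "jaw": 1}, {"translation": [0, 0, 0], "roll": 17, "jaw": 1}, {"translation": [0, 0, 0], "roll": 25.5, "jaw": 1}, {"translation": [0, 0, 0], "roll": 34, "jaw": 1}, {"translation": [0, 0, 0], "roll": 42.5, "jaw": 1}]}}

```text
time: 2.0
tcp_pos: [570.0, -175.0, 214.0]
tcp_rot: [0.999, 0.041, 0.0, 0.0]
force: [-0.8, 0.8, -0.1]
finger_gap: 91.1
grasp_force: 0.0
```

Emit:
{"name": "carry_out", "arguments": {"commands": [{"translation": [0, 0, 0], "roll": 8.5, "jaw": 1}, {"translation": [0, 0, 0], "roll": 12.5, "jaw": 1}, {"translation": [0, 0, 0], "roll": 12.5, "jaw": 1}, {"translation": [0, 0, 0], "roll": 12.5, "jaw": 1}, {"translation": [0, 0, 0], "roll": 12.5, "jaw": 1}]}}

```text
time: 2.5
tcp_pos: [570.0, -175.0, 214.0]
tcp_rot: [0.998, -0.064, 0.0, 0.0]
force: [-0.5, 0.4, -0.0]
finger_gap: 91.3
grasp_force: 0.0
```

```bash
python3 - <<'E'
from h import *
s=get_state(); print(s["time"],np.round(s["tcp_pos"]),np.round(Ro.from_quat(s["tcp_rot"]).as_matrix(),3),np.round(s["q"],2))
im,d=camera("wrist"); cv2.imwrite("pics/d.png",im)
for l in ("tipped","tipped_ball","stander_1"):
    for o in outline_of("wrist",l)[:4]:
        W=mpts("wrist",d,o["mask"],s)
        if len(W)<5 or o["p"]<.3: continue
        print(l,o["p"],np.round(o["uv"]),"lo",np.round(np.percentile(W,1,0)),"hi",np.round(np.percentile(W,99,0)))
        if l=="tipped":
            t=W[(W[:,2]>12)&(W[:,2]<60)]; a=np.linalg.svd(t-t.mean(0))[2][0]; a*=np.sign(a[0]); k=(t-t.mean(0))@a
            print(a,t.mean(0),k.min(),k.max())
            for lo in range(int(k.min()),int(k.max()),10):
                q=t[(k>=lo)&(k<lo+10)]; print(lo,np.round((q.min(0)+q.max(0))/2,1),np.round(np.ptp(q[:,1]),1),np.round(q[:,2].max()))
        if l=="stander_1":
            t=W[W[:,2]>115]; print(" head",np.round((t.min(0)+t.max(0))/2))
E
```

```text
2.5 [ 570. -175.  214.] [[ 0.992 -0.129  0.   ]
 [-0.129 -0.992 -0.   ]
 [ 0.     0.    -1.   ]] [-0.34  0.22  1.95 -0.    0.97  1.36]
tipped 0.95 [328.   9.] lo [ 698. -300.    1.] hi [ 723. -243.   45.]
[1.23831855e-03 9.99999063e-01 5.84335174e-04] [ 709.05625096 -263.92320075   35.17576615] -42.11165275330575 21.654462514310797
-42 [ 712.6 -300.8   29.2] 9.1 34.0
-32 [ 710.6 -290.9   30.7] 9.8 39.0
-22 [ 709.  -281.    32.4] 9.8 42.0
-12 [ 708.1 -270.9   32.4] 9.9 44.0
-2 [ 706.8 -260.9   34.2] 10.0 46.0
8 [ 707.1 -250.9   29.3] 10.0 46.0
18 [ 719.9 -244.1   28.3] 3.6 45.0
tipped 0.61 [251. 218.] lo [ 477. -186.   30.] hi [ 576. -142.   52.]
[ 0.97920322 -0.15533398 -0.1305083 ] [ 521.29170332 -166.95761786   43.58226543] -47.058016799344756 59.072061453763844
-47 [ 478.5 -160.2   43.4] 43.6 53.0
-37 [ 489.2 -162.6   40.9] 43.5 53.0
-27 [ 498.8 -163.4   43. ] 44.1 53.0
-17 [ 508.4 -164.7   41.6] 43.9 53.0
-7 [ 518.1 -165.7   39.6] 44.3 52.0
3 [ 528.5 -167.6   36.7] 41.9 51.0
13 [ 536.9 -168.5   34.5] 33.0 45.0
23 [ 548.2 -171.8   34.7] 20.7 41.0
33 [ 558.1 -173.5   34.9] 21.7 42.
[... 310 characters left out ...]
8 -303.3   22.7] 46.2 33.0
-43 [ 520.1 -309.7   35.5] 59.1 59.0
-33 [ 527.6 -311.5   36. ] 62.6 60.0
-23 [ 564.7 -292.1   36.2] 23.8 60.0
-13 [ 576.5 -295.1   36.1] 29.5 60.0
-3 [ 581.2 -300.2   36.6] 34.6 60.0
7 [ 584.2 -311.9   36. ] 30.7 60.0
17 [ 585.9 -324.8   36. ] 30.9 60.0
27 [ 583.8 -340.7   36.7] 35.4 59.0
37 [ 578.7 -358.4   23. ] 43.8 34.0
47 [ 575.4 -370.1   22.8] 39.5 33.0
57 [ 582.1 -377.1   22.4] 26.1 33.0
67 [ 589.9 -383.2   23.5] 12.2 33.0
tipped_ball 0.8 [251. 220.] lo [ 477. -186.    8.] hi [ 577. -141.   52.]
tipped_ball 0.66 [329.  10.] lo [ 698. -301.    6.] hi [ 723. -243.   45.]
stander_1 0.73 [163. 314.] lo [374. -79.   7.] hi [465. -45. 131.]
 head [502. -88. 193.]
```

View pics/d.png

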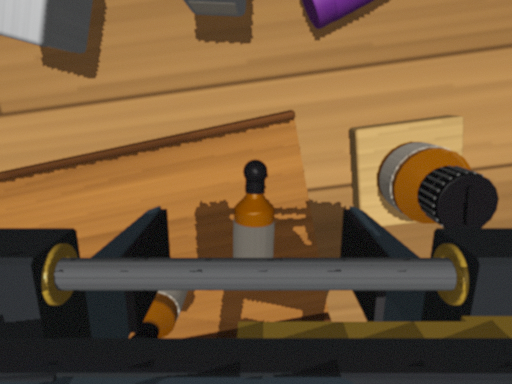

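Emit:
{"name": "carry_out", "arguments": {"commands": [{"translation": [-0.002, 0, 0.045], "roll": 1, "jaw": 0.8}, {"translation": [-0.004, 0, 0.09], "roll": 1, "jaw": 0.7}, {"translation": [-0.004, 0, 0.13], "roll": 1, "jaw": 0.6}, {"translation": [-0.004, 0, 0.165], "roll": 1, "jaw": 0.6}, {"translation": [-0.004, 0, 0.185], "roll": 1, "jaw": 0.6}]}}

```text
time: 3.2
tcp_pos: [564.7, -174.0, 26.2]
tcp_rot: [0.997, -0.074, -0.001, -0.0]
force: [0.3, -0.1, 0.5]
finger_gap: 56.0
grasp_force: 0.0
```

Emit:
{"name": "carry_out", "arguments": {"commands": [{"translation": [0, 0, 0.01], "roll": 0, "jaw": 0.5}, {"translation": [0, 0, 0.016], "roll": 0, "jaw": 0.4}, {"translation": [0, 0, 0.016], "roll": 0, "jaw": 0.3}, {"translation": [0, 0, 0.016], "roll": 0, "jaw": 0}, {"translation": [0, 0, 0.016], "roll": 0, "jaw": 0}]}}

```text
time: 3.7
tcp_pos: [566.7, -174.7, 14.0]
tcp_rot: [0.997, -0.074, 0.001, 0.0]
force: [0.0, -1.2, -0.0]
finger_gap: 24.1
grasp_force: 30.0
```

Emit:
{"name": "carry_out", "arguments": {"commands": [{"translation": [0, 0, 0], "roll": 0, "jaw": 0}, {"translation": [0, 0, 0], "roll": 0, "jaw": 0}, {"translation": [0, 0, 0], "roll": 0, "jaw": 0}, {"translation": [0, 0, 0], "roll": 0, "jaw": 0}, {"translation": [0, 0, 0], "roll": 0, "jaw": 0}]}}

```text
time: 4.2
tcp_pos: [566.9, -174.7, 13.4]
tcp_rot: [0.997, -0.074, 0.001, 0.0]
force: [5.6, -0.7, 4.0]
finger_gap: 24.5
grasp_force: 30.0
```

Emit:
{"name": "carry_out", "arguments": {"commands": [{"translation": [0, 0, -0.008], "roll": 0, "jaw": 0}, {"translation": [0, 0, -0.022], "roll": 0, "jaw": 0}, {"translation": [0, 0, -0.042], "roll": 0, "jaw": 0}, {"translation": [0, 0, -0.062], "roll": 0, "jaw": 0}, {"translation": [0, 0, -0.082], "roll": 0, "jaw": 0}]}}

```text
time: 4.7
tcp_pos: [565.2, -174.2, 96.1]
tcp_rot: [0.997, -0.074, -0.001, -0.0]
force: [-0.9, -0.8, -3.4]
finger_gap: 24.1
grasp_force: 30.0
```

Emit:
{"name": "carry_out", "arguments": {"commands": [{"translation": [0, 0, -0.02], "roll": 0, "jaw": 0}, {"translation": [0, 0, -0.04], "roll": 0, "jaw": 0}, {"translation": [0, 0, -0.055], "roll": 0, "jaw": 0}, {"translation": [0, 0, -0.06], "roll": 0, "jaw": 0}, {"translation": [0, 0, -0.06], "roll": 0, "jaw": 0}]}}

```text
time: 5.2
tcp_pos: [566.0, -174.5, 155.4]
tcp_rot: [0.997, -0.074, 0.0, 0.0]
force: [0.6, -0.5, -4.0]
finger_gap: 24.1
grasp_force: 30.0
```

```bash
cat > look.py <<'E'
from h import *
import sys
s=get_state(); print(s["time"],np.round(s["tcp_pos"],1),s["finger_gap"],s["force"],s["grasp_force"])
im,d=camera("side"); cv2.imwrite("pics/%s.png"%sys.argv[1],cv2.resize(im[130:290,170:370],None,fx=3,fy=3))
p=np.array(s["tcp_pos"])+[0,0,15]
v,u=np.nonzero(d>0); W=world("side",d,np.c_[u,v])
near=(np.abs(W[:,1]-p[1])<35)&(np.abs(W[:,0]-p[0])<130)&(W[:,2]>9)&(W[:,2]<p[2]-18)
W=W[near]
for z in range(5,150,10):
    q=W[(W[:,2]>=z)&(W[:,2]<z+10)]
    if len(q)>8: print(z,np.round(np.percentile(q[:,0],[3,50,97])),np.round(np.percentile(q[:,1],[3,97])),len(q))
E
python3 look.py e
```

```text
5.2 [ 566.  -174.5  155.4] 24.074972668152842 [ 0.61713556 -0.46750482 -4.03218769] 29.99934732913971
5 [453. 611. 615.] [-203. -140.] 28
15 [611. 615. 620.] [-206. -141.] 82
45 [522. 538. 549.] [-194. -185.] 17
55 [514. 529. 552.] [-193. -173.] 71
65 [516. 531. 556.] [-193. -171.] 70
75 [518. 533. 558.] [-195. -172.] 69
85 [520. 537. 562.] [-195. -173.] 81
95 [524. 537. 564.] [-196. -169.] 75
105 [526. 541. 567.] [-196. -174.] 86
115 [530. 543. 570.] [-196. -172.] 84
125 [533. 552. 573.] [-196. -172.] 107
135 [537. 549. 567.] [-190. -164.] 110
```

View pics/e.png

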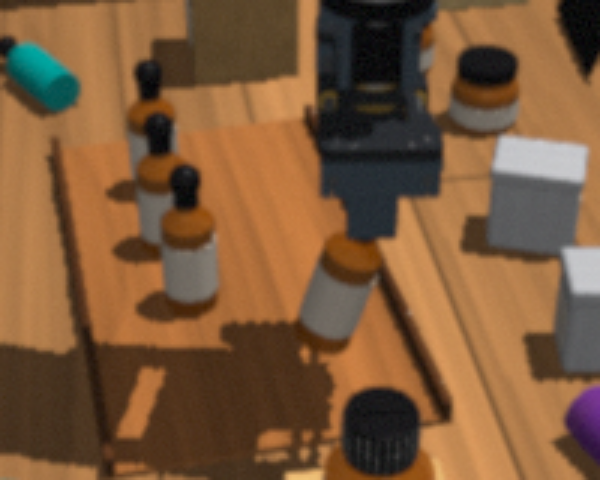

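The bottle hangs about 17° from upright, foot towards the robot and about 45 mm above the floor (crop 340,290). I'm carrying it to just beyond its place.

Emit:
{"name": "carry_out", "arguments": {"commands": [{"translation": [-0.008, 0, 0], "roll": 0, "jaw": 0}, {"translation": [-0.022, -0.001, 0], "roll": 0, "jaw": 0}, {"translation": [-0.038, -0.002, 0], "roll": 0, "jaw": 0}, {"translation": [-0.054, -0.003, 0], "roll": 0, "jaw": 0}, {"translation": [-0.069, -0.004, 0], "roll": 0, "jaw": 0}]}}

```text
time: 5.75
tcp_pos: [496.3, -159.8, 154.3]
tcp_rot: [0.997, -0.074, -0.001, -0.0]
force: [-0.0, -0.0, -3.8]
finger_gap: 24.4
grasp_force: 30.0
```

Emit:
{"name": "carry_out", "arguments": {"commands": [{"translation": [-0.01, 0, 0.005], "roll": 0, "jaw": 0}, {"translation": [-0.013, -0.0005, 0.015], "roll": 0, "jaw": 0}, {"translation": [-0.013, -0.0005, 0.025], "roll": 0, "jaw": 0}, {"translation": [-0.013, -0.0005, 0.033], "roll": 0, "jaw": 0}, {"translation": [-0.013, -0.0005, 0.036], "roll": 0, "jaw": 0}]}}

```text
time: 6.25
tcp_pos: [485.5, -157.8, 117.6]
tcp_rot: [0.997, -0.074, -0.001, -0.0]
force: [-0.5, -0.6, -3.7]
finger_gap: 24.2
grasp_force: 30.0
```

Emit:
{"name": "carry_out", "arguments": {"commands": [{"translation": [0, 0, 0.002], "roll": 0, "jaw": 0}, {"translation": [0, 0, 0.004], "roll": 0, "jaw": 0}, {"translation": [0, 0, 0.006], "roll": 0, "jaw": 0}, {"translation": [0, 0, 0.006], "roll": 0, "jaw": 0}, {"translation": [0, 0, 0.006], "roll": 0, "jaw": 0}]}}

```text
time: 6.75
tcp_pos: [487.6, -158.6, 114.4]
tcp_rot: [0.997, -0.074, 0.002, 0.0]
force: [1.1, -0.5, 8.7]
finger_gap: 23.9
grasp_force: 30.0
```

Emit:
{"name": "carry_out", "arguments": {"commands": [{"translation": [-0.004, 0, 0], "roll": 0, "jaw": 0}, {"translation": [-0.008, 0, -0.0005], "roll": 0, "jaw": 0}, {"translation": [-0.012, 0, -0.0005], "roll": 0, "jaw": 0}, {"translation": [-0.016, 0, -0.001], "roll": 0, "jaw": 0}, {"translation": [-0.02, 0, -0.001], "roll": 0, "jaw": 0}]}}

```text
time: 7.25
tcp_pos: [467.7, -155.7, 115.5]
tcp_rot: [0.997, -0.074, 0.002, 0.001]
force: [0.8, -1.1, 9.1]
finger_gap: 24.4
grasp_force: 30.0
```

```bash
python3 look.py f
```

```text
7.25 [ 467.7 -155.7  115.5] 24.353287061203396 [ 0.82420759 -1.07202892  9.14566395] 30.00172197818756
5 [430. 451. 474.] [-176. -154.] 37
15 [357. 365. 468.] [-187. -123.] 133
25 [433. 452. 473.] [-177. -160.] 63
35 [434. 450. 476.] [-178. -155.] 61
45 [436. 453. 476.] [-178. -157.] 66
55 [437. 455. 476.] [-178. -159.] 64
65 [438. 455. 481.] [-178. -157.] 78
75 [440. 456. 479.] [-177. -155.] 71
85 [443. 462. 482.] [-177. -151.] 113
95 [446. 458. 475.] [-171. -154.] 81
```

View pics/f.png

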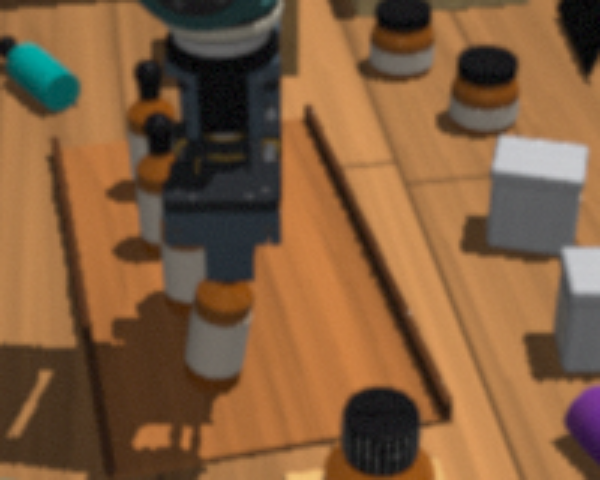

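Emit:
{"name": "carry_out", "arguments": {"commands": [{"translation": [-0.004, 0, 0], "roll": 0, "jaw": 0}, {"translation": [-0.009, 0, 0], "roll": 0, "jaw": 0}, {"translation": [-0.014, 0, 0.0005], "roll": 0, "jaw": 0}, {"translation": [-0.019, 0, 0.001], "roll": 0, "jaw": 0}, {"translation": [-0.019, 0, 0.001], "roll": 0, "jaw": 0}]}}

```text
time: 7.8
tcp_pos: [448.5, -152.7, 114.3]
tcp_rot: [0.997, -0.074, 0.002, 0.0]
force: [2.6, 0.6, 8.0]
finger_gap: 24.2
grasp_force: 30.0
```

```bash
python3 look.py g
```

```text
7.8 [ 448.5 -152.7  114.3] 24.17045528322945 [2.5958974  0.56034483 8.00073554] 30.001345574855804
5 [432. 453. 511.] [-182. -159.] 39
15 [357. 365. 468.] [-183. -123.] 128
25 [430. 449. 471.] [-176. -160.] 64
35 [429. 449. 472.] [-176. -159.] 68
45 [429. 449. 470.] [-176. -158.] 66
55 [429. 451. 470.] [-177. -158.] 64
65 [428. 447. 470.] [-176. -156.] 77
75 [429. 449. 471.] [-176. -158.] 68
85 [430. 448. 469.] [-175. -150.] 120
95 [437. 449. 463.] [-168. -153.] 60
```

The edges are now vertical, so the bottle is upright. I'm letting go and rising.

Emit:
{"name": "carry_out", "arguments": {"commands": [{"translation": [0, 0, -0.0005], "roll": 0, "jaw": 0.32}, {"translation": [0, 0, -0.0005], "roll": 0, "jaw": 0.4}, {"translation": [0, 0, -0.0005], "roll": 0, "jaw": 0.5}, {"translation": [0, 0, -0.0005], "roll": 0, "jaw": 0.6}, {"translation": [0, 0, -0.0005], "roll": 0, "jaw": 0.6}]}}

```text
time: 8.35
tcp_pos: [446.9, -152.1, 113.3]
tcp_rot: [0.997, -0.074, -0.0, -0.0]
force: [-0.0, -0.9, 0.4]
finger_gap: 53.8
grasp_force: 0.0
```

Emit:
{"name": "carry_out", "arguments": {"commands": [{"translation": [0, 0, -0.015], "roll": 0, "jaw": 0.6}, {"translation": [0, 0, -0.04], "roll": 0, "jaw": 0.6}, {"translation": [0, 0, -0.075], "roll": 0, "jaw": 0.6}, {"translation": [0, 0, -0.105], "roll": 0, "jaw": 0.8}, {"translation": [0, 0, -0.12], "roll": 0, "jaw": 1}]}}

```text
time: 8.85
tcp_pos: [447.8, -152.4, 236.0]
tcp_rot: [0.997, -0.074, 0.001, 0.0]
force: [-0.2, 0.2, 0.5]
finger_gap: 67.8
grasp_force: 0.0
```

```bash
python3 - <<'E'
from h import *
im,d=camera("scene"); im2,d2=camera("side")
cv2.imwrite("pics/h.png",np.hstack([cv2.resize(im[130:290,100:300],(400,320)),cv2.resize(im2[130:290,170:370],(400,320))]))
for c,dd in (("scene",d),("side",d2)):
    for l in ("stander_1","cap"):
        for o in outline_of(c,l)[:5]:
            W=mpts(c,dd,o["mask"])
            if o["p"]<.3 or len(W)<5: continue
            if l=="cap":
                t=W[W[:,2]>126]; print("cap",np.round((t.min(0)+t.max(0))/2,1),np.round(np.ptp(t,axis=0)),np.median(t,0)); continue
            t=W[(W[:,2]>20)&(W[:,2]<85)]; b=W[W[:,2]>117]
            # circle fit radius 22
            from scipy.optimize import least_squares
            cam=-np.array(camera_model(c)["R"]).T@np.array(camera_model(c)["t"])
            m=np.median(t,0); dr=(m-cam)[:2]; dr/=np.linalg.norm(dr)
            f=least_squares(lambda x:np.hypot(*(t[:,:2]-x).T)-22,m[:2]+15*dr,loss="soft_l1").x
            print(c,o["uv"],"centre",np.round(f,1),"head",np.round(np.median(b,0)))
s=get_state(); print(s["time"],s["tcp_pos"],np.round(s["q"],2),s["force"])
E
```

```text
scene [253.2, 149.0] centre [426.8 115.3] head [433. 111. 134.]
scene [214.4, 181.1] centre [444.4 -56.7] head [450. -61. 133.]
cap [ 542.9 -336.9  131.6] [49. 46. 11.] [ 544.04637806 -337.07873046  131.14059402]
side [215.2, 171.9] centre [427.3 114. ] head [419.  19. 132.]
side [219.3, 190.2] centre [429.5  23.1] head [426.  14. 131.]
side [226.5, 203.3] centre [443.8 -57.2] head [444. -68. 132.]
side [253.9, 230.6] centre [442.7 -72.7] head [ 528. -325.  130.]
cap [ 541.7 -337.7  131.1] [47. 49. 10.] [ 541.53273918 -340.42259964  130.22717357]
9.15 [ 446.40195692 -151.89121571  232.14086323] [-0.38 -0.02  2.17  0.    0.99  1.34] [ 0.11723104 -0.0287569  -0.03895211]
```

View pics/h.png

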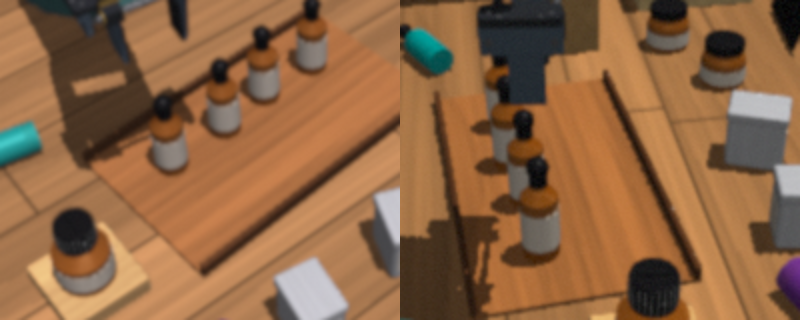

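The bottle stands in line with the other three: fitted x/y are 448/-152 against 444/-57, 429/23 and 427/115. Next I go over the cap at about (542,-337).

Emit:
{"name": "carry_out", "arguments": {"commands": [{"translation": [0.025, 0.034, 0], "roll": 0, "jaw": 1}, {"translation": [0.05, 0.069, 0], "roll": 0, "jaw": 1}, {"translation": [0.075, 0.104, 0], "roll": 0, "jaw": 1}, {"translation": [0.1, 0.139, 0], "roll": 0, "jaw": 1}, {"translation": [0.122, 0.169, 0], "roll": 0, "jaw": 1}]}}

```text
time: 9.65
tcp_pos: [542.9, -339.0, 231.6]
tcp_rot: [0.997, -0.074, -0.001, -0.001]
force: [-0.0, -0.3, 0.2]
finger_gap: 91.5
grasp_force: 0.0
```

Emit:
{"name": "carry_out", "arguments": {"commands": [{"translation": [0, 0, 0.005], "roll": 0, "jaw": 1}, {"translation": [0, 0, 0.01], "roll": 0, "jaw": 1}, {"translation": [0, 0, 0.01], "roll": 0, "jaw": 1}, {"translation": [0, 0, 0.01], "roll": 0, "jaw": 1}, {"translation": [0, 0, 0.01], "roll": 0, "jaw": 1}]}}

```text
time: 10.15
tcp_pos: [542.6, -336.7, 223.6]
tcp_rot: [0.997, -0.074, 0.0, 0.0]
force: [-0.0, -0.8, 0.1]
finger_gap: 91.1
grasp_force: 0.0
```

```bash
python3 - <<'E'
from h import *
s=get_state(); print(s["time"],np.round(s["tcp_pos"],1),np.round(s["q"],2))
im,d=camera("wrist"); cv2.imwrite("pics/i.png",im)
for o in outline_of("wrist","cap")[:3]:
    W=mpts("wrist",d,o["mask"],s); t=W[(W[:,2]>125)]
    if len(t)>5: print(o["p"],o["uv"],np.round((t.min(0)+t.max(0))/2,1),np.round(np.ptp(t,axis=0)))
E
```

```text
10.15 [ 542.6 -336.7  223.6] [-0.59  0.27  1.86 -0.    1.01  1.13]
```

View pics/i.png

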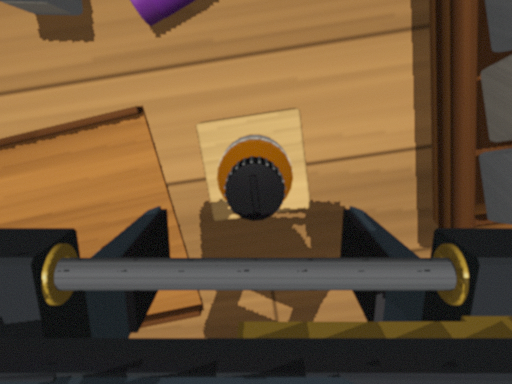

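The cap (254,190) is centred between the fingers in the wrist view, and both fixed cameras agree on x. I'm going down and gripping it.

Emit:
{"name": "carry_out", "arguments": {"commands": [{"translation": [0, 0, 0.03], "roll": 0, "jaw": 1}, {"translation": [0, 0, 0.06], "roll": 0, "jaw": 1}, {"translation": [0, 0, 0.09], "roll": 0, "jaw": 0.9}, {"translation": [0, 0, 0.11], "roll": 0, "jaw": 0.8}, {"translation": [0, 0, 0.12], "roll": 0, "jaw": 0.7}]}}

```text
time: 10.75
tcp_pos: [542.0, -336.7, 101.8]
tcp_rot: [0.997, -0.074, -0.001, -0.0]
force: [0.0, 0.7, -0.8]
finger_gap: 70.2
grasp_force: 0.0
```

Emit:
{"name": "carry_out", "arguments": {"commands": [{"translation": [0, 0, 0], "roll": 0, "jaw": 0.6}, {"translation": [0, 0, 0], "roll": 0, "jaw": 0}, {"translation": [0, 0, 0], "roll": 0, "jaw": 0}, {"translation": [0, 0, 0], "roll": 0, "jaw": 0}, {"translation": [0, 0, 0], "roll": 0, "jaw": 0}]}}

```text
time: 11.25
tcp_pos: [543.4, -337.7, 104.8]
tcp_rot: [0.997, -0.074, 0.001, 0.0]
force: [0.2, 0.9, 7.0]
finger_gap: 47.6
grasp_force: 30.0
```

Emit:
{"name": "carry_out", "arguments": {"commands": [{"translation": [0, 0, 0], "roll": -4, "jaw": 0}, {"translation": [0, 0, 0], "roll": -8, "jaw": 0}, {"translation": [0, 0, 0], "roll": -12, "jaw": 0}, {"translation": [0, 0, 0], "roll": -15, "jaw": 0}, {"translation": [0, 0, 0], "roll": -18, "jaw": 0}]}}

```text
time: 11.75
tcp_pos: [543.5, -337.8, 104.7]
tcp_rot: [0.996, 0.084, 0.001, 0.001]
force: [-0.1, 1.4, 7.0]
finger_gap: 47.4
grasp_force: 30.0
```

```bash
cat > st.py <<'E'
from h import *
s=get_state(); print(s["time"],np.round(s["tcp_pos"],1),Ro.from_quat(s["tcp_rot"]).as_euler("ZYX",degrees=True),np.round(s["q"],2),"F",np.round(s["force"],1),"T",np.round(s["torque"],2),s["finger_gap"],s["grasp_force"])
E
python3 st.py
```

```text
11.75 [ 543.5 -337.8  104.7] [ 9.62014916e+00 -9.32890267e-02  1.79915912e+02] [-0.59  0.43  1.9   0.    0.81  0.81] F [-0.1  1.4  7. ] T [ 0.1   0.09 -0.06] 47.39033457158764 30.001643327996135
```

Turned 18° counter-clockwise with hardly any torque, so this is the right way. I'm carrying on to about 60°.

Emit:
{"name": "carry_out", "arguments": {"commands": [{"translation": [0, 0, 0], "roll": -8, "jaw": 0}, {"translation": [0, 0, 0], "roll": -16, "jaw": 0}, {"translation": [0, 0, 0], "roll": -24, "jaw": 0}, {"translation": [0, 0, 0], "roll": -32, "jaw": 0}, {"translation": [0, 0, 0], "roll": -40, "jaw": 0}]}}

```text
time: 12.25
tcp_pos: [543.6, -337.2, 104.7]
tcp_rot: [0.907, 0.421, 0.001, 0.0]
force: [3.4, 7.7, 7.7]
finger_gap: 47.6
grasp_force: 30.0
```

Emit:
{"name": "carry_out", "arguments": {"commands": [{"translation": [0, 0, 0], "roll": -4, "jaw": 0}, {"translation": [0, 0, 0], "roll": -8, "jaw": 0}, {"translation": [0, 0, 0], "roll": -8, "jaw": 0}, {"translation": [0, 0, -0.002], "roll": -8, "jaw": 0}, {"translation": [0, 0, -0.004], "roll": -8, "jaw": 0}]}}

```text
time: 12.75
tcp_pos: [542.8, -336.5, 107.5]
tcp_rot: [0.877, 0.481, 0.0, -0.0]
force: [3.5, 6.2, -5.3]
finger_gap: 47.5
grasp_force: 30.0
```

```bash
python3 st.py
```

```text
12.75 [ 542.8 -336.5  107.5] [ 5.74876073e+01 -5.89585316e-02 -1.79975532e+02] [-0.59  0.42  1.9   0.    0.82 -0.03] F [ 3.5  6.2 -5.3] T [ 1.12 -0.6  -0.01] 47.51567109293396 29.999103157315403
```

Emit:
{"name": "carry_out", "arguments": {"commands": [{"translation": [0, 0, -0.001], "roll": 0, "jaw": 0}, {"translation": [0, 0, -0.002], "roll": 0, "jaw": 0}, {"translation": [0, 0, -0.003], "roll": 0, "jaw": 0}, {"translation": [0, 0, -0.004], "roll": 0, "jaw": 0}, {"translation": [0, 0, -0.005], "roll": 0, "jaw": 0}]}}

```text
time: 13.25
tcp_pos: [542.5, -336.3, 112.2]
tcp_rot: [0.877, 0.481, 0.0, -0.001]
force: [3.1, 6.5, -5.9]
finger_gap: 47.1
grasp_force: 30.0
```

```bash
python3 st.py; python3 - <<'E'
from h import *
im,d=camera("side"); cv2.imwrite("pics/j.png",cv2.resize(im[210:350,230:380],None,fx=4,fy=4))
for o in outline_of("side","cap")[:2]:
    W=mpts("side",d,o["mask"]); print(o["p"],o["uv"],np.round(np.percentile(W,[2,98],axis=0)))
E
```

```text
13.25 [ 542.5 -336.3  112.2] [ 5.74863288e+01 -5.71980183e-02 -1.79930513e+02] [-0.59  0.42  1.9   0.    0.83 -0.03] F [ 3.1  6.5 -5.9] T [ 1.16 -0.52 -0.01] 47.10761107354299 29.997628731653094
0.95 [294.6, 272.0] [[ 519. -363.  109.]
 [ 559. -320.  141.]]
```

View pics/j.png

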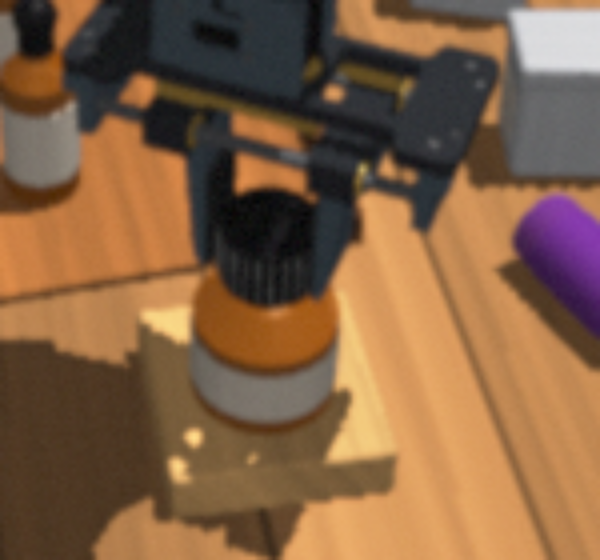

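The cap is rising with the fingers: its top is now at 141 mm, up from 134, and it is still level in the crop (265,245). I'm lifting the rest.

Emit:
{"name": "carry_out", "arguments": {"commands": [{"translation": [0, 0, -0.005], "roll": 0, "jaw": 0}, {"translation": [0, 0, -0.01], "roll": 0, "jaw": 0}, {"translation": [0, 0, -0.015], "roll": 0, "jaw": 0}, {"translation": [0, 0, -0.021], "roll": 0, "jaw": 0}, {"translation": [0, 0, -0.027], "roll": 0, "jaw": 0}]}}

```text
time: 13.85
tcp_pos: [542.8, -337.5, 140.2]
tcp_rot: [0.877, 0.481, 0.0, 0.0]
force: [-0.1, -1.0, -0.6]
finger_gap: 47.3
grasp_force: 30.0
```

Emit:
{"name": "carry_out", "arguments": {"commands": [{"translation": [0, 0, -0.006], "roll": 0, "jaw": 0}, {"translation": [0, 0, -0.012], "roll": 0, "jaw": 0}, {"translation": [0, 0, -0.017], "roll": 0, "jaw": 0}, {"translation": [0, 0, -0.017], "roll": 0, "jaw": 0}, {"translation": [0, 0, -0.017], "roll": 0, "jaw": 0}]}}

```text
time: 14.35
tcp_pos: [542.7, -337.3, 156.5]
tcp_rot: [0.877, 0.481, 0.0, 0.0]
force: [0.5, -0.5, -0.4]
finger_gap: 47.2
grasp_force: 30.0
```

Emit:
{"name": "carry_out", "arguments": {"commands": [{"translation": [0, 0, 0], "roll": 0, "jaw": 0}, {"translation": [0, 0, 0], "roll": 0, "jaw": 0}, {"translation": [0, 0, 0], "roll": 0, "jaw": 0}, {"translation": [0, 0, 0], "roll": 0, "jaw": 0}, {"translation": [0, 0, 0], "roll": 0, "jaw": 0}]}}

```text
time: 14.85
tcp_pos: [542.7, -337.3, 156.4]
tcp_rot: [0.877, 0.481, -0.0, -0.0]
force: [0.0, -0.6, 0.8]
finger_gap: 47.5
grasp_force: 30.0
```

```bash
python3 st.py; python3 - <<'E'
from h import *
im,d=camera("side"); cv2.imwrite("pics/k.png",cv2.resize(im[150:350,180:380],None,fx=3,fy=3))
for o in outline_of("side","cap")[:2]:
    W=mpts("side",d,o["mask"]); print(o["p"],o["uv"],np.round(np.percentile(W,[2,98],axis=0)))
E
```

```text
14.85 [ 542.7 -337.3  156.4] [ 5.75005598e+01  3.21284610e-04 -1.79996241e+02] [-0.59  0.36  1.89 -0.    0.9  -0.03] F [ 0.  -0.6  0.8] T [0.01 0.08 0.02] 47.53298683883076 29.999441276304424
```

View pics/k.png

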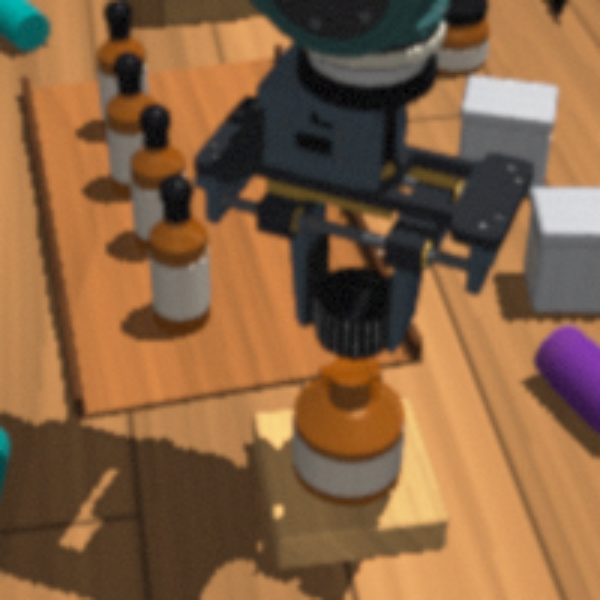

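The cap is held level (355,310), clear above the open jar neck (350,380). All four bottles stand in the row.

```bash
python3 -c "
from station import hand_in; print(hand_in())"
```

```text
the job is handed in; nothing more can be done
None
```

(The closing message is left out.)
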